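Set a click timer dial and start the sieve shaker

TASK

Get the sieve shaker running for this sample: its big timer dial has no scale, so turn it all the way back anticlockwise to its stop, then count exactly five clicks forward (clockwise seen from above) and leave it resting in that fifth click. Then press the start button fully down and let go, leaving the small power knob and everything lying about as it is.

Things in the scene. Friction and masses are not known exactly. Their poses are not given: they have to be found in the camera images.
- shaker: Sieve shaker: fixed grey box 270 (its x) x 420 (its y) x 90 mm high, yaw within 0.3 rad; origin under its centre. On its +y half stands a steel sieve stack 207 mm across, centred at (0, 100) mm, 221 mm above the bench at its highest. The -y half is a flat deck 90 mm above the bench with the dial, start button, power knob and a jar.
- dial_grip (a point): On the timer dial's upright axis, 117 mm above the bench, the height to grip it. Black round fluted knob 48 mm across, its cylinder 100 to 134 mm above the bench, on a flat skirt 78 mm across (93 to 100 mm above the bench). Nothing but the dial rises above the deck within 85 mm of the axis. Let go in a notch, it holds its place, so it can be regrasped.
- dial_axis (a point): Foot of the dial's axis on the deck, shaker (20, -100, 90) mm. Clicks: turning it out of a notch meets a resistance that rises to about 0.2 N m, fades to nothing at the crest, then pulls on as much into the next notch; friction adds 0.02 N m. The notches are unmarked and evenly spaced, somewhere between 15 and 35 degrees apart; nine in all, the first at the zero stop (hard stop 1 degree behind it).
- dial_pointer (a point): White line on the dial's skirt, 34 mm from the axis, 100 mm above the bench; turns with the dial, not read while the fingers hold it. At the zero stop it points to the stop tick (the shaker's +y); forward is clockwise seen from above, by way of the shaker's +x. It starts 1 to 7 clicks forward of the stop. Let go anywhere, the dial settles in the nearest notch.
- stop_tick (a point): Small dark tick on the deck beside the dial's skirt, 52 mm from its axis towards the sieve stack; the pointer stands at it when the dial is at its zero stop.
- start_button (a joint): Travel of the start button (m): 0 up, 0.006 fully down. Spring return, 5 N at full travel; vertical.
- start_button_top (a point): Centre of the start button's round grey top, 28 mm across, in a black housing on the deck at shaker (-95, -65) mm.
- power_knob (a joint): Angle (rad) of the small bar knob 28 mm across on the deck at shaker (-95, -165) mm, its bar 14 mm thick, 38 mm tall on a 6 mm base; 0 at the start. Leave it alone.
- jar: Small glass jar with white cap, 37 mm across, 48 mm tall, standing on the far right corner of the deck, about shaker (105, -185) mm; origin under its centre. A bystander; leave it where it is.
- femur_head: Fossil bone head: a 54 mm ball with a 50 mm broken stump, on the bench; origin under the ball. A bystander; leave it where it is.
- brush: Brush lying on the bench to the right of the shaker; origin at its underside. A bystander; leave it where it is.
- glue: Clear bottle 44 mm across, 100 mm tall; origin under its centre. A bystander; leave it where it is.
- caliper: Steel caliper lying flat, 170 mm long; origin under its beam. A bystander; leave it where it is.

How it is judged:
On the way, in this order (a step that is already met when the one before it is completed fails the run):
1. the timer dial is turned fully back to its zero stop (x of dial_pointer in the frame of shaker between 0.016 and 0.024 m and y of dial_pointer in the frame of shaker between -0.072 and -0.06 m), for 0.2 s.
2. the timer dial stands at the fifth click from the stop (x of dial_pointer in the frame of shaker between 0.0467 and 0.0537 m and y of dial_pointer in the frame of shaker between -0.1192 and -0.1122 m), for 0.2 s.
3. the start button is pressed down with the dial at the fifth click (all of step 2 and value of joint start_button above 0.0045 m), for 0.05 s.
At the end, for the whole second after the job is handed in: The timer dial rests in its fifth notch from the stop (pointer within about 3.5 mm of it), the start button has come back up, the power knob is untouched and every bystander is within 30 mm of its place (all of step 2 and value of joint start_button below 0.0015 m and value of joint power_knob below 0.25 rad).
It fails at once if the bone head, brush, glue bottle, caliper or the jar on the deck is pushed more than 30 mm from its place (distance of any of jar, femur_head, brush, glue, caliper from where it was at the start of the episode above 0.03 m).
It fails at once if the small power knob is turned (value of joint power_knob above 0.25 rad).
It fails at once if the small jar on the deck is tipped over (angle between jar's own z axis and vertical above 0.6 rad).
It also fails if it takes over 72 s, if anything falls off the work surface, if the arm or the gripper's body presses on something with over 40 N, if the wrist force passes 120 N, or if a joint passes its speed limit or range.

ROBOT

A 6-joint arm with a two-finger parallel gripper is mounted at the origin on the work surface. World frame = base frame: x ahead of the robot, y to its left, z up, the work surface at z = 0. Lengths are in m, angles in rad, forces in N, time in s.
With the tool pointing down it reaches from about 0.35 to 0.8 m from the base axis. Payload 7.3 kg.
Tool frame: the origin (TCP) lies between the finger pads; the fingertips stand 25 mm ahead of it and the grasp point (between the pads) lies 6 mm ahead of it (r.tip_extent is the distance from the TCP to the fingertips, in m); z points along the fingers, y is the line along which they close (so a half turn about z gives the same grasp; the last joint's range is limited). The gripper opens to 85 mm and grips with 20 to 120 N. Pads are 22 mm wide; open, the fingers measure 114 mm over their backs; the gripper's body (76 mm by 85 mm) begins 54 mm behind the grasp point. The pads swing forward as they close: fully open they stand 13 mm farther back than shut.
Start: joints at [1.014, 0.342, 1.524, -0, 1.275, -0.146], TCP at [0.21, 0.481, 0.232] pointing down, gripper open.
Joint ranges: [-2.53, 2.53], [-0.77, 2.02], [0.04, 2.7], [-1, 4.14], [0.28, 2.66], [-3.11, 3.11]. Speed limits (rad/s): [2.57, 2.57, 3.14, 3.14, 3.14, 3.14].

INTERFACE

Orientations are given as a unit quaternion [x, y, z, w].
In Python, from workcell import r, command_gripper, optics gives the robot as it stands. The module is installed in compiled form; this text tells all that it offers. Calls block until the motion is done:
- r.reach(position, orientation): joint-space move of the TCP to a pose.
- r.move_straight(position, orientation=None, speed=0.15, max_force=None): straight line of the TCP; orientation=None keeps the orientation; speed is the mean speed in m/s. With max_force (N) it stops when the force on the tool has changed by that much, and returns True; else False.
- r.movej(angles): joint-space move.
- command_gripper(opening, force=None): finger opening in m; force is the grip in N (None keeps the last); returns when the fingers have stopped.
- r.hold(seconds).
- r.solve_ik(position, orientation): joint angles nearest the present ones, or None.
- r.read_state(): the state.
- optics.get_image(name): name is "side" or "top" or "wrist"; returns (picture, depth): 420x560x3 uint8, red, green, blue; 420x560 float32, m along the optical axis (not along the pixel's ray), 0 where there is no reading.
- optics.camera_model(name): a dict with "K" (3x3 intrinsics, pixels), "R" (3x3) and "t" (3): a world point X has camera coordinates R X + t; the wrist camera has in their place "tool_from_camera" (4x4, takes a point from camera to tool coordinates, whose origin is the TCP and whose axes are the flange's). Camera axes: x right, y down, z forward; pixel columns grow to the right and rows downward; lengths in m; the calibration is good to about 2 mm. A picture is of the moment at which its call begins: read the wrist's pose just before it. camera_model takes no time and is no camera call.
A pose or a line that the arm cannot do raises r.PlanningError and nothing moves.
- r.finish_job(): hands the job in; it is judged then, once.
The state is a dict: "time_s": time; "joint_positions": joint angles; "dq": joint speeds; "tau": joint torques, N m; "eef_pos": TCP position; "eef_rot": TCP orientation; "contact_force": force on the tool from outside, world axes, zero at the start; "torque": the same for the moment, N m; "grip_width": finger opening in m; "grip_force": force on a finger pad.
Only numpy, scipy, OpenCV 4.12 (cv2) and the standard library are available. Lean on these libraries where they do the work, as an engineer would, in place of code of your own. Each camera call takes 0.05 s, during which the arm holds its last target. There are 200 camera calls.

## Working session

There is one attempt and no reset: what is moved stays moved. The work goes in short steps, each a Python script; the robot and the scene stay as the last script left them, time stands still between calls to the robot, and variables do not carry over. Pictures are saved under pics/ and viewed, at most 10 in all, crops included, and the job is handed in when it is done.

```bash
mkdir -p pics
python3 - <<'E'
from workcell import r,optics
import cv2,numpy as np
for n in("top","side"):
    p,d=optics.get_image(n); np.savez(n+".npz",p=p,d=d,**optics.camera_model(n)); cv2.imwrite(f"pics/{n}0.png",p[...,::-1])
    print(n,optics.camera_model(n))
print(optics.camera_model("wrist")); s=r.read_state(); print(s["eef_pos"],s["eef_rot"],s["time_s"],r.tip_extent)
E
```

```text
top {'K': array([[422.98750605,   0.        , 277.44950253],
       [  0.        , 422.98750605, 195.26378641],
       [  0.        ,   0.        ,   1.        ]]), 'R': array([[ 0.03804851, -0.99925636, -0.00624782],
       [-0.9772328 , -0.03590247, -0.2091102 ],
       [ 0.20873039,  0.01406191, -0.97787212]]), 't': array([-0.16128889,  0.6230274 ,  0.95225797])}
side {'K': array([[457.66461586,   0.        , 270.91189339],
       [  0.        , 457.66461586, 213.99124774],
       [  0.        ,   0.        ,   1.        ]]), 'R': array([[-0.97171336, -0.23592152,  0.01068551],
       [-0.14581293,  0.56375259, -0.81297086],
       [ 0.18577334, -0.79153273, -0.58220633]]), 't': array([0.57102337, 0.25509927, 0.71389583])}
{'K': array([[323.1650361 ,   0.        , 284.24049881],
       [  0.        , 323.1650361 , 211.85528697],
       [  0.        ,   0.        ,   1.        ]]), 'tool_from_camera': array([[-1.22916355e-03, -9.50999305e-01, -3.09190573e-01,
         7.90031188e-02],
       [ 9.99999171e-01, -1.28768788e-03, -1.47878125e-05,
        -1.04874416e-03],
       [-3.84077754e-04, -3.09190335e-01,  9.51000100e-01,
        -1.43401259e-01],
       [ 0.00000000e+00,  0.00000000e+00,  0.00000000e+00,
         1.00000000e+00]])}
[0.20944854 0.48104025 0.23150933] [ 2.03932629e-01  9.78984696e-01 -6.31599998e-04 -2.22271286e-04] 0.1 0.025
```

View pics/top0.png

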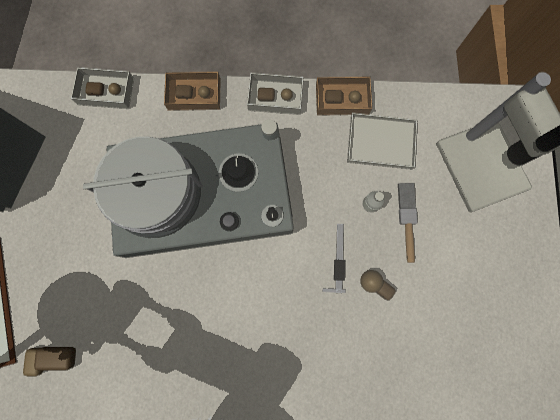

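View pics/side0.png

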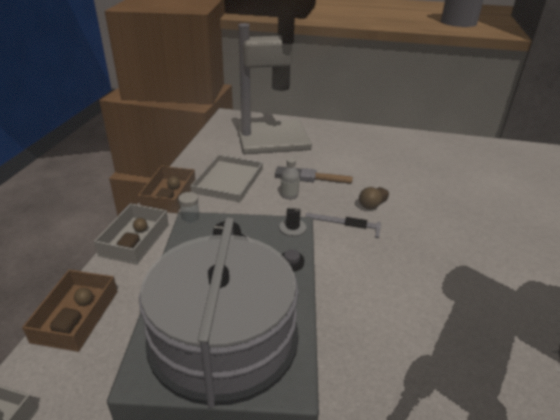

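Top view: dial at about (238,172) with its white pointer up (towards shaker +x, around 90° from the stop), button (229,221), power knob (272,215), jar (268,128), stack at (147,185). The side view agrees: the deck is clear apart from these.

```bash
cat > h.py <<'E'
import numpy as np,cv2
from workcell import r,optics,command_gripper
from scipy.spatial.transform import Rotation as Ro
def quat(a):  # tool down, tool x at world angle a (rad)
    return Ro.from_matrix(np.array([[np.cos(a),np.sin(a),0],[np.sin(a),-np.cos(a),0],[0,0,-1]])).as_quat()
def ray_plane(uv,K,R,t,z):
    o=-R.T@t; d=R.T@np.linalg.solve(K,[*uv,1.]); return o+d*(z-o[2])/d[2]
def wrist():
    s=r.read_state(); p,d=optics.get_image("wrist"); m=optics.camera_model("wrist")
    T=np.eye(4);T[:3,:3]=Ro.from_quat(s["eef_rot"]).as_matrix();T[:3,3]=s["eef_pos"]
    C=np.linalg.inv(T@m["tool_from_camera"]); return p,d,m["K"],C[:3,:3],C[:3,3]
E
python3 - <<'E'
from h import *
f=np.load("top.npz");K,R,t,d=f["K"],f["R"],f["t"],f["d"]
v,u=np.mgrid[:420,:560]; X=((np.stack([u,v,np.ones_like(u)],-1)@np.linalg.inv(K).T)*d[...,None]-t)@R
for n,uv,z in(("dial",(238,168),.134),("button",(229,221),.1),("knob",(272,212),.134),("jar",(268,127),.138)):
    print(n,ray_plane(uv,K,R,t,z).round(4),X[uv[1],uv[0]].round(4))
m=((abs(X[...,2]-.09)<.004)&(u>180)&(u<310)&(v>90)&(v<260)).astype(np.uint8)
c=max(cv2.findContours(m,0,2)[0],key=cv2.contourArea)[:,0]
# yaw from the near (low-x) and -y edges
P=X[c[:,1],c[:,0],:2]; print(cv2.minAreaRect(P.astype(np.float32)*1000))
E
```

```text
dial [ 0.674  -0.0469  0.134 ] [ 0.6742 -0.0468  0.1332]
button [ 0.5568 -0.0296  0.1   ] [ 0.5555 -0.0307  0.1088]
knob [ 0.5755 -0.1282  0.134 ] [ 0.5753 -0.1283  0.1354]
jar [ 0.7735 -0.111   0.138 ] [ 0.7738 -0.1109  0.1371]
((651.6021728515625, -26.494308471679688), (269.0973205566406, 260.5300598144531), 10.06198501586914)
```

Run:
```python
from h import *
a=np.radians(150)
r.move_straight([.21,.48,.36],speed=.3)
r.reach([.674,-.047,.36],quat(a)); r.move_straight([.674,-.047,.24],speed=.3)
p,d,K,R,t=wrist(); np.savez("w0.npz",p=p,d=d,K=K,R=R,t=t); cv2.imwrite("pics/w0.png",p[...,::-1])
s=r.read_state();print(s["time_s"],s["joint_positions"],s["eef_pos"],s["contact_force"],s["torque"])
```

```text
3.7667 [-1.82289700e-01  6.25969699e-01  1.02714755e+00  3.40803734e-05
  1.48396991e+00 -1.23009370e+00] [ 0.6751837  -0.04676271  0.24286904] [-0.42458527 -0.21227825  0.49308585] [-0.05310158  0.02226411  0.01703786]
```

View pics/w0.png

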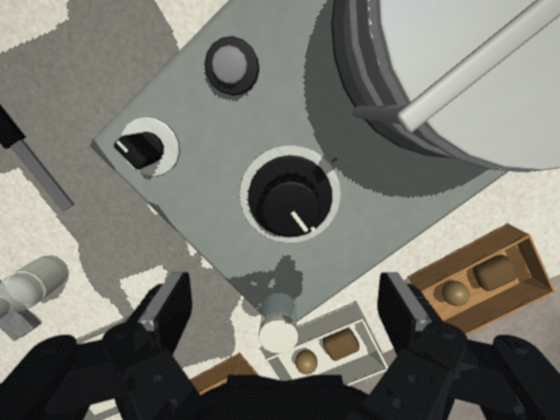

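Wrist view: dial about (290,195) on a pale skirt. The white line runs (293,212)→(303,228) on the cap, and its skirt end is near (312,230). The stop tick is near (330,163) and the button at (232,64).

```bash
cat >> h.py <<'E'
from scipy.optimize import least_squares
def dial(f,c0=(.674,-.047),yaw=.175):
    """axis from the pale skirt rim, pointer from the white line on the cap; returns axis xy, clockwise angle deg"""
    p,K,R,t=f; g=p.min(2).astype(int); v,u=np.mgrid[:420,:560]
    d=(np.stack([u,v,np.ones_like(u)],-1)@np.linalg.inv(K).T)@R; o=-R.T@t
    at=lambda z:(o+d*((z-o[2])/d[...,2])[...,None])[...,:2]
    A=at(.1); c=np.array(c0); pts=[]
    for th in np.linspace(0,2*np.pi,180,endpoint=False):   # outer skirt edge: steepest bright-to-deck drop
        e=np.array([np.cos(th),np.sin(th)]); q=[]
        for rr in np.arange(.03,.048,.0005):
            w=R@np.array([*(c+rr*e),.1])+t; w=K@w/w[2]; q.append(g[int(np.clip(round(w[1]),0,419)),int(np.clip(round(w[0]),0,559))])
        dr=-np.diff(np.convolve(q,np.ones(3)/3,'valid')); k=dr.argmax()
        if dr[k]>5: pts.append(c+(.03+(k+1.5)*.0005)*e)
    pts=np.array(pts); s=least_squares(lambda x:np.hypot(*(pts-x[:2]).T)-.039,c,loss='soft_l1',f_scale=.001).x
    B=at(.134)-s; m=(np.hypot(B[...,0],B[...,1])<.0225)&(g>110)
    b=B[m].mean(0); ang=np.degrees(np.pi/2+yaw-np.arctan2(b[1],b[0]))
    return s,len(pts),m.sum(),np.hypot(*b),(ang+180)%360-180
E
python3 - <<'E'
from h import *
f=np.load("w0.npz");F=(f["p"],f["K"],f["R"],f["t"])
s,*x=dial(F);print(s,x); s,*x=dial(F,s);print(s,x)
def pt(uv,z):
    P=ray_plane(uv,*F[1:],z)[:2]-s; return P,np.hypot(*P),np.degrees(np.arctan2(P[1],P[0]))
for uv,z in(((330,163),.09),((312,230),.1),((303,228),.134),((293,212),.134)):print(uv,pt(uv,z))
print("button",ray_plane((232,64),*F[1:],.109),"knob base")
p=f["p"][130:260,220:360];cv2.imwrite("pics/c0.png",cv2.resize(p[...,::-1],None,fx=4,fy=4))
E
```

```text
[ 0.67246346 -0.04909808] [124, np.int64(77), np.float64(0.015496364747682664), np.float64(75.12312956251623)]
[ 0.67259078 -0.04926539] [122, np.int64(79), np.float64(0.01562572801165986), np.float64(74.64098646066572)]
(330, 163) (array([-0.00332477,  0.05310161]), np.float64(0.05320559415049892), np.float64(93.58269796239567))
(312, 230) (array([0.0423125, 0.0086599]), np.float64(0.04318959811140646), np.float64(11.566723387569677))
(303, 228) (array([0.02394296, 0.00693957]), np.float64(0.024928359504115965), np.float64(16.163568126258802))
(293, 212) (array([0.00763441, 0.00664495]), np.float64(0.010121240152562924), np.float64(41.03613475661738))
button [ 0.55805545 -0.02734899  0.109     ] knob base
```

View pics/c0.png

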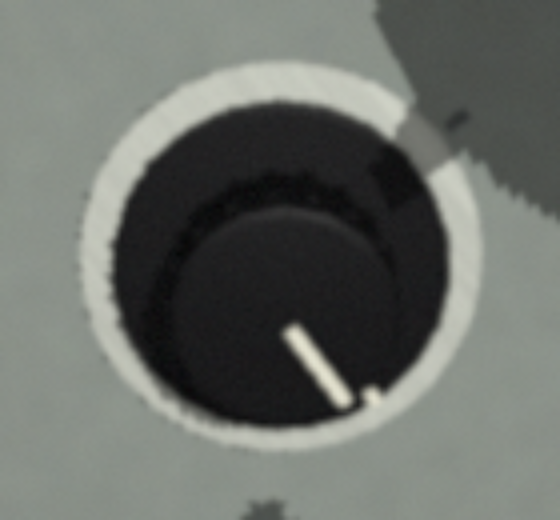

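The close-up shows the pale ring is on the deck, and the black skirt inside it is about 42 px in radius, centred near (290,196). The tick is at (334,160). I'll fit the black-to-pale edge instead.

```bash
sed -i 's/dr=-np.diff/dr=np.diff/; s/dr\[k\]>5/dr[k]>12/; s/steepest bright-to-deck drop/steepest black-to-pale rise/' h.py
python3 - <<'E'
from h import *
f=np.load("w0.npz");F=(f["p"],f["K"],f["R"],f["t"])
s,*x=dial(F);print(s,x); s,*x=dial(F,s);print(s,x)
def pt(uv,z):
    P=ray_plane(uv,*F[1:],z)[:2]-s; return P,np.hypot(*P),np.degrees(np.arctan2(P[1],P[0]))
print("ell",ray_plane((290.2,196.3),*F[1:],.1),ray_plane((291.7,209.5),*F[1:],.134))
for uv,z in(((334,160),.09),((313,229),.1),((306,231),.134),((292.5,212),.134)):print(uv,pt(uv,z))
E
```

```text
[ 0.67688396 -0.04314144] [180, np.int64(109), np.float64(0.012563495882873883), np.float64(95.83307482338569)]
[ 0.67678493 -0.04315729] [180, np.int64(108), np.float64(0.012572724677873999), np.float64(95.7350691343326)]
ell [ 0.67596581 -0.04209615  0.1       ] [ 0.67783165 -0.04248058  0.134     ]
(334, 160) (array([-0.00812763,  0.05141918]), np.float64(0.05205756763082103), np.float64(98.98220845196013))
(313, 229) (array([0.03770199, 0.00385095]), np.float64(0.037898150177787054), np.float64(5.832075819012185))
(306, 231) (array([0.02333565, 0.00169841]), np.float64(0.023397371003342552), np.float64(4.162756547335495))
(292.5, 212) (array([0.00323588, 0.00018351]), np.float64(0.003241081004034338), np.float64(3.2457681113451775))
```

Run:
```python
from h import *
c=[.6768,-.043]; q=quat(np.radians(130))
r.move_straight([*c,.21],q,speed=.1)
hit=r.move_straight([*c,.128],speed=.08,max_force=10)
command_gripper(.04,force=40)
s=r.read_state();print(hit,s["time_s"],s["joint_positions"][5],s["eef_pos"],s["contact_force"],s["torque"],s["grip_width"],s["grip_force"])
```

```text
False 5.9083 -0.8744813696064118 [ 0.6775936  -0.04252676  0.12911127] [1.44779343 2.00032584 4.9459536 ] [ 0.58570477 -0.29291086 -0.04228589] 0.045291600900872774 40.34028768539429
```

Run:
```python
from h import *
q0=np.array(r.read_state()["joint_positions"])
t0=r.read_state()["torque"][2]
for k in range(1,60):
    q=q0.copy(); dg=4*k if k<=23 else 92+1.5*(k-23); q[5]-=np.radians(dg); r.movej(q)
    s=r.read_state(); T=s["torque"][2]-t0
    if k%4==0 or k>23: print(dg,round(T,2),np.round(s["contact_force"],1),s["time_s"])
    if k>22 and (abs(T)>.45 or dg>103): break
```

```text
16 0.22 [1.8 2.4 1.2] 6.9083
32 -0.1 [2.3 3.1 1.8] 7.9083
48 0.02 [2.8 5.4 3. ] 8.9083
64 0.31 [3.2 4.7 3.5] 9.9083
80 -0.07 [3.2 5.1 2.9] 10.9083
93.5 0.09 [2.7 5.4 3.4] 11.9083
95.0 0.03 [2.4 5.  3. ] 12.1583
96.5 -0.68 [1.8 5.9 3. ] 12.4083
```

Run:
```python
from h import *
r.hold(.3); command_gripper(.085); r.hold(.2)
p0=r.read_state()["eef_pos"]
r.move_straight([.6768,-.043,.24],speed=.2)
p,d,K,R,t=wrist(); np.savez("w1.npz",p=p,K=K,R=R,t=t); cv2.imwrite("pics/w1.png",p[...,::-1])
s,*x=dial((p,K,R,t),(.6768,-.043),np.radians(9.5));print(s,x,r.read_state()["time_s"],r.read_state()["joint_positions"][5])
```

```text
[ 0.67692328 -0.04362931] [180, np.int64(112), np.float64(0.01267769766812256), np.float64(3.971341562602902)] 14.1417 -2.559371509195811
```

View pics/w1.png

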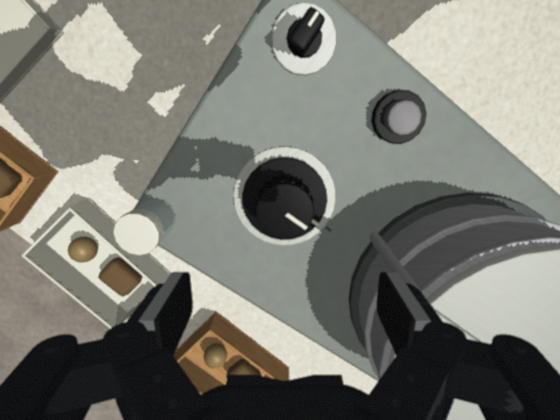

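The pointer line, (288,215)→(305,226), now aims straight at the tick at (323,228), so the dial is at zero. Next is forward 5 × 23.5° = 117.5°.

Run:
```python
from h import *
c=[.6768,-.0432]
r.move_straight([*c,.128],speed=.1,max_force=10)
command_gripper(.04,force=40)
q0=np.array(r.read_state()["joint_positions"]); t0=r.read_state()["torque"][2]; o=[]
for dg in np.linspace(0,117.5,31)[1:]:
    q=q0.copy(); q[5]+=np.radians(dg); r.movej(q); s=r.read_state(); o.append((round(dg,1),round(s["torque"][2]-t0,2)))
print(o)
r.hold(.3); command_gripper(.085); r.hold(.3)
r.move_straight([*c,.24],speed=.2)
p,d,K,R,t=wrist(); np.savez("w2.npz",p=p,K=K,R=R,t=t); cv2.imwrite("pics/w2.png",p[...,::-1])
s,*x=dial((p,K,R,t),(.6768,-.043),np.radians(9.5));print(s,x,r.read_state()["time_s"])
b=ray_plane((403,117),*[np.load("w1.npz")[k] for k in"KRt"],.109); print("button",b)
```

```text
[(np.float64(3.9), np.float64(0.17)), (np.float64(7.8), np.float64(0.19)), (np.float64(11.8), np.float64(-0.01)), (np.float64(15.7), np.float64(-0.25)), (np.float64(19.6), np.float64(-0.23)), (np.float64(23.5), np.float64(-0.01)), (np.float64(27.4), np.float64(0.13)), (np.float64(31.3), np.float64(0.21)), (np.float64(35.2), np.float64(0.05)), (np.float64(39.2), np.float64(-0.22)), (np.float64(43.1), np.float64(-0.19)), (np.float64(47.0), np.float64(-0.01)), (np.float64(50.9), np.float64(0.13)), (np.float64(54.8), np.float64(0.2)), (np.float64(58.8), np.float64(-0.01)), (np.float64(62.7), np.float64(-0.25)), (np.float64(66.6), np.float64(-0.21)), (np.float64(70.5), np.float64(0.03)), (np.float64(74.4), np.float64(0.18)), (np.float64(78.3), np.float64(0.13)), (np.float64(82.2), np.float64(0.0)), (np.float64(86.2), np.float64(-0.24)), (np.float64(90.1), np.float64(-0.19)), (np.float64(94.0), np.float64(-0.03)), (np.float64(97.9), np.float64(0.19)), (np.float64(101.8), np.float64(0.21)), (np.float64(105.8), np.float64(-0.02)), (np.float64(109.7), np.float64(-0.21)), (np.float64(113.6), np.float64(-0.16)), (np.float64(117.5), np.float64(0.0))]
[ 0.67699468 -0.04301224] [180, np.int64(110), np.float64(0.0123437465506729), np.float64(119.93468280289392)] 25.2083
button [ 0.55730275 -0.02923442  0.109     ]
```

View pics/w2.png

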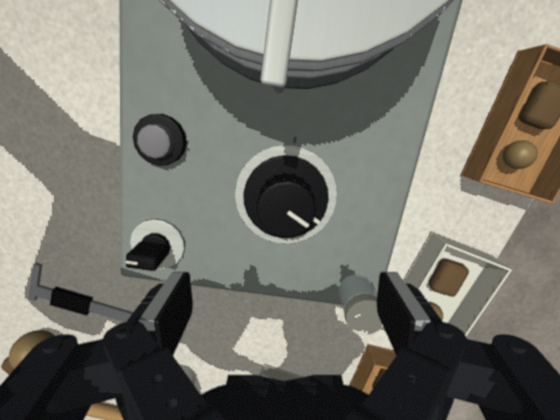

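The torque trace shows five clean clicks, and the pointer reads about 118° after taking off the small bias (line (289,213)→(308,225)). Now the button.

Run:
```python
from h import *
b=[.5575,-.028]
command_gripper(0)
r.reach([*b,.24],quat(np.radians(200))); r.move_straight([*b,.145],speed=.15)
f0=r.read_state()["contact_force"][2]
hit=r.move_straight([*b,.115],speed=.02,max_force=15)
s=r.read_state();print(hit,s["eef_pos"],s["contact_force"][2]-f0); r.hold(.3)
s=r.read_state();print(s["eef_pos"],s["contact_force"]); 
r.move_straight([*b,.25],speed=.12)
r.reach([.62,-.04,.32],quat(np.radians(200)))
p,d,K,R,t=wrist(); cv2.imwrite("pics/w3.png",p[...,::-1]);print(dial((p,K,R,t),(.6768,-.043),np.radians(9.5)),r.read_state()["time_s"])
```

```text
False [ 0.55760365 -0.02803025  0.11514639] -1.701463536498157
[ 0.55752872 -0.02798812  0.11502763] [ 0.19282319 -0.48516248  0.48722275]
(array([ 0.67668987, -0.04378906]), 179, np.int64(59), np.float64(0.012450787376033737), np.float64(111.22952062940033)) 31.925
```

View pics/w3.png

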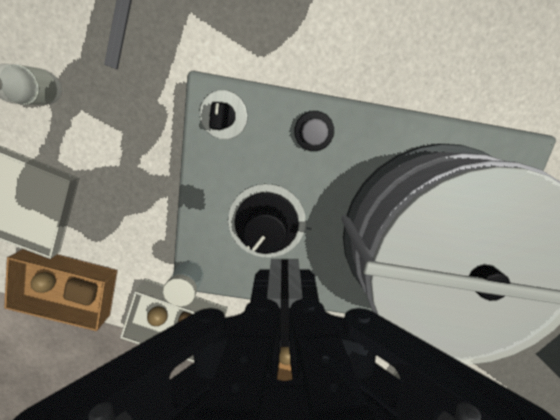

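The dial still rests in the fifth notch and nothing else has moved, but the button press felt no resistance. I'll retry in steps, logging force and taking a side picture.

Run:
```python
from h import *
b=[.5575,-.028]
r.reach([*b,.2],quat(np.radians(200))); r.move_straight([*b,.145],speed=.15); r.hold(.2)
print(r.read_state()["grip_width"])
for z in (.145,.137,.13,.125,.12,.115):
    r.move_straight([*b,z],speed=.04); r.hold(.1)
    s=r.read_state();print(z,s["eef_pos"].round(4) if hasattr(s["eef_pos"],'round') else s["eef_pos"],np.round(s["contact_force"],2))
p,_=optics.get_image("side"); cv2.imwrite("pics/s1.png",cv2.resize(p[170:340,190:420,::-1],None,fx=3,fy=3)); print(r.read_state()["time_s"])
```

```text
-2.0301536297980848e-05
0.145 [ 0.5575 -0.028   0.1451] [-0.54  1.13  0.33]
0.137 [ 0.5575 -0.028   0.1369] [-0.14 -0.44 -0.1 ]
0.13 [ 0.5575 -0.028   0.13  ] [-0.34 -0.91  0.24]
0.125 [ 0.5575 -0.028   0.1249] [-0.49  0.07  0.22]
0.12 [ 0.5575 -0.028   0.1199] [ 0.34  0.1  -0.2 ]
0.115 [ 0.5575 -0.028   0.115 ] [ 0.23 -0.79  0.49]
35.6417
```

View pics/s1.png

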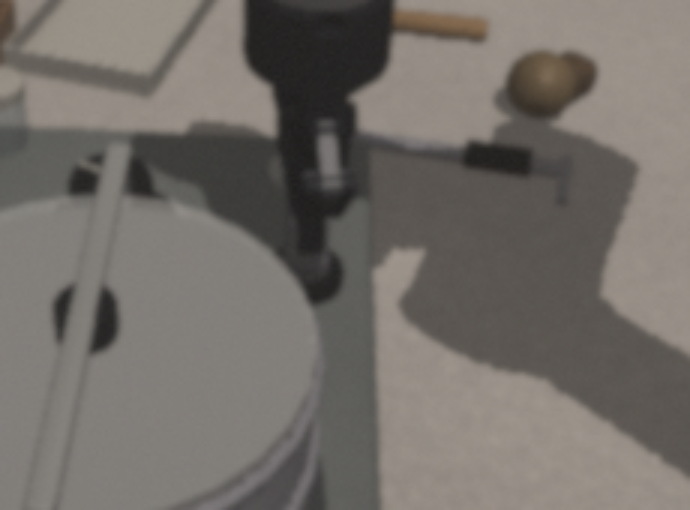

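The side picture shows the closed fingers right over the button (crop 318,265) but apparently just short of it. I'll go on down under force guard.

Run:
```python
from h import *
b=[.5575,-.028]; f0=r.read_state()["contact_force"][2]
for z in np.arange(.113,.085,-.002):
    hit=r.move_straight([*b,z],speed=.03,max_force=15)
    s=r.read_state();print(round(z,3),hit,round(s["eef_pos"][2],4),np.round(s["contact_force"],2))
    if hit or s["contact_force"][2]-f0>12: break
r.hold(.2); print(r.read_state()["contact_force"],r.read_state()["time_s"])
```

```text
0.113 False 0.113 [ 0.04  0.36 -0.1 ]
0.111 False 0.1111 [-0.17 -0.49  2.58]
0.109 False 0.1091 [-1.37 -0.42  4.71]
0.107 False 0.1071 [0.28 0.74 5.53]
0.105 False 0.1067 [-4.75  0.73 16.25]
[-3.76087246  0.3928276  14.68117075] 37.0917
```

Run:
```python
from h import *
b=[.5575,-.028]
r.move_straight([*b,.2],speed=.1); r.move_straight([.66,-.045,.27],quat(np.radians(130)),speed=.2); r.hold(.2)
p,d,K,R,t=wrist(); cv2.imwrite("pics/w4.png",p[...,::-1]);print(dial((p,K,R,t),(.6768,-.043),np.radians(9.5)),r.read_state()["time_s"])
w=K@(R@np.array([.5575,-.028,.109])+t);u,v=(w[:2]/w[2]).astype(int);z=np.median(d[v-2:v+3,u-2:u+3]);print(u,v,(R.T@(np.linalg.solve(K,[u,v,1])*z-t))[2])
```

```text
(array([ 0.67688132, -0.04312434]), 180, np.int64(85), np.float64(0.012580129205660375), np.float64(118.13446355388089)) 39.8167
209 106 0.11344292031684658
```

View pics/w4.png

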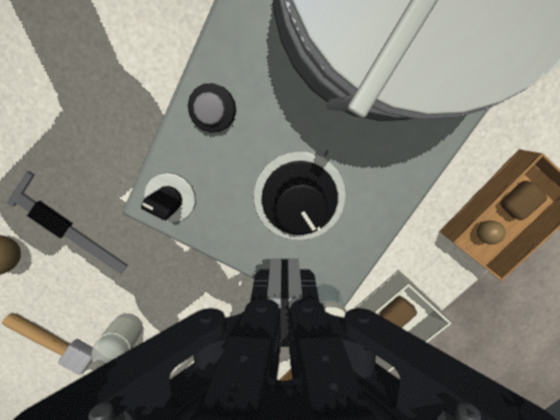

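The button is back up (209,106), the dial reads 118° (fifth notch), and the knob and bystanders are where they were. The press showed the spring rising to about 5.5 N and then a hard stop at 15 N.

```bash
python3 -c "
from workcell import r
print(r.finish_job())"
```

```text
the job is handed in; nothing more can be done
None
```

I handed in the job: dial turned back to its stop, then forward five clicks and left in the fifth notch (pointer read 118°, target 117.5°), and start button pressed to its hard stop on the second try and released, with the power knob and everything lying about left alone; no verdict came back.

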